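# Open the order printer for a new ticket roll

## Task

The order printer has run out of paper. Press both green release keys on top of it down together, one fingertip on each, and keep both down until the cover has sprung up to about half open; then let go and push the cover back with the fingers until it lies fully open. Do not grip or lift anything, leave the printer in its place and do not disturb the spare paper roll, the order handset or the green mug.

Things in the scene. Friction and masses are not known exactly. Their poses are not given: they have to be found in the camera images.
- printer: compact dark grey order ticket printer, 1.0 to 1.7 kg, loose on rubber feet, 170 (x) x 126 (y) x 98 mm. Origin under its centre; x axis from its front to its rear, y to the left key's side, z up. The front 49 mm of its top is a solid deck 88 mm high with the two green keys; behind it the hinged cover over the paper well (floor 20 mm high, empty core and guides up to 62 mm high)
- key_left_top (a point): centre of the top of the left green key (24 mm along printer x, 26 mm along y), 62 mm ahead (-x) of the printer's origin, 32 mm to its left, 96 mm above the surface when up, 8 mm proud of the deck; so key centres are 64 mm apart. The shut cover's front edge is 14 mm behind the keys' rear edges
- key_right_top (a point): the same for the right green key, 32 mm to the right of the printer's middle
- key_left (a joint): travel of the left key (m): 0 up, 0.005 fully down; its spring takes 2 N at first, 4.5 N fully down, and returns it. Each key draws its own bolt, which lets go of the cover at about 0.0035
- key_right (a joint): the same for the right key
- cover (a joint): cover angle (rad): 0 shut, held by two bolts, one per key; free only while both keys are down. A damped spring then lifts it in about 1 s to about 0.76, where it rests; let go sooner, the bolts catch it again near 0.2 or 0.4. From 0.76 it swings lightly (80 g) to its stop at 1.92; past upright (1.57) by 5 degrees it falls on the stop by itself, short of it it drops back
- cover_edge (a point): middle of the cover's front edge (plate 8 mm thick, 126 mm wide, 94 mm from hinge line to edge); shut, it lies 34 mm ahead of the printer's origin, 90 mm above the surface; it rises and swings to the rear as the cover opens
- cover_hinge (a point): middle of the cover's hinge line (along the printer's y), 60 mm behind the printer's origin, 86 mm above the surface
- paper_roll: spare white paper roll standing on end, 58 mm across, 58 mm high, loose; origin under its centre; leave alone
- handset: black order handset on its clear stand, 86 x 90 x 158 mm, loose; origin under its centre; leave alone
- green_mug: green and white mug, 65 x 91 x 55 mm, loose; origin under its centre; leave alone

How it is judged:
By the outcome, as a careful person would: the job done as asked, in the order asked, and still so for the second after the job is handed in, with the robot touching nothing.
It also fails if it takes over 45 s, if anything falls off the work surface, if the arm or the gripper's body presses on something with over 40 N, if the wrist force passes 120 N, or if a joint passes its speed limit or range.

## Robot

A 6-joint arm with a two-finger parallel gripper is mounted at the origin on a cart in front of the work surface, level with it; the furniture and walls round the work are solid. World frame = base frame: x ahead of the robot, y to its left, z up, the work surface at z = 0. Lengths are in m, angles in rad, forces in N, time in s.
With the tool pointing down it reaches from about 0.425 to 1.125 m from the base axis. Payload 14.9 kg.
Tool frame: the origin (TCP) lies on the centre line of the jaws, within the pads' length; the fingertips stand 22 mm ahead of it and the grasp point (between the pads) lies 3 mm ahead of it; z points along the fingers, y is the line along which they close (so a half turn about z gives the same grasp; the last joint's range is limited). The gripper opens to 91 mm and grips with 3 to 60 N. Pads are 32 mm wide; open, the fingers measure 118 mm over their backs; the gripper's body (76 mm by 178 mm) begins 60 mm behind the grasp point.
Start: joints at [-1.246, 0.379, 1.734, -0, 1.028, -0.033], TCP at [0.245, -0.656, 0.236] pointing down, gripper open.
Joint ranges: [-2.77, 2.77], [-0.74, 2.19], [0, 2.66], [-1.06, 4.2], [0.31, 2.87], [-3.08, 3.08]. Speed limits (rad/s): [1.89, 1.89, 2.39, 3.14, 3.14, 3.14].

## Interface

Orientations are given as a unit quaternion [w, x, y, z].
In Python, from bench import bot, viewer gives the robot as it stands.
- The arm moves only by the tool send_rows, never from a script. Its argument "moves" is a list of rows, each a list of 7 numbers: the gripper command: -1 is fully open, 1 is shut, values between are in proportion, then the shift along the world's x, y, z scaled (see below), then the turn, a rotation vector about the world's x, y, z scaled (see below). In form: [[claw, tx, ty, tz, wx, wy, wz], ...]. A call has 1 to 5 rows; each row is the pose to reach, as a shift and turn from the pose commanded when the call began; what a row does not reach only later rows make up. The controller multiplies each number of a shift by 0.3 m and each number of a turn by pi/2 rad. A row lasts 1/8 s, in which the tool goes at most 62.5 mm and 10.7 degrees, less where a joint would pass 70% of its speed; a pose out of reach is approached as far as the arm can. A call with a number of a shift or a turn outside -1 to 1 is refused whole. A call with a gripper value outside its range is refused whole. The fingers move at their own pace and stop on an object; the grip force is fixed at half the most. Time passes only in rows, so rows that repeat a pose let the fingers close. It gives the time, the measured TCP pose, the force, the opening and the grip force at its end, in the units of the state.
- bot.observe(): the state, without advancing time (a new reading comes with each control period).
- viewer.read_camera(name): name is "side" or "top" or "wrist"; returns the picture (420x560x3 uint8, red, green, blue); there is no depth.
- viewer.get_calibration(name): a dict with "camera_matrix" (3x3 intrinsics, pixels), "distortion" ([k1, k2, p1, p2, k3] as OpenCV has them; the pictures are not rectified), "xyz" and "rotation" of the camera in the world. Camera axes: x right, y down, z forward; pixel columns grow to the right and rows downward; lengths in m; the calibration is good to about 2 mm. A picture is of the moment at which its call begins: read the wrist's pose just before it. get_calibration takes no time and is no camera call; for the wrist camera it gives the pose at the moment of the call.
- bot.finish_job(): hands the job in; it is judged then, once.
The state is a dict: "t": time; "joint_positions": joint angles; "joint_vel": joint speeds; "joint_efforts": joint torques, N m; "ee_pos": TCP position; "tcp_rot": TCP orientation; "force": force on the tool from outside, world axes, zero at the start; "ft_torque": the same for the moment, N m; "grip_width": finger opening in m; "finger_force": force on a finger pad.
Only numpy, scipy, OpenCV 4.12 (cv2) and the standard library are available. Lean on these libraries where they do the work, as an engineer would, in place of code of your own. Each camera call takes 0.05 s, during which the arm holds its last target. There are 200 camera calls.

## Working session

There is one attempt and no reset: what is moved stays moved. The work goes in short steps, Python scripts to look and compute and a tool call to move; the robot and the scene stay as the last step left them, time stands still between calls to the robot, and variables do not carry over. Pictures are saved under pics/ and viewed, at most 10 in all, crops included, and the job is handed in when it is done.

Besides the shell and the picture viewer there is one more tool, called after "Emit:" by a JSON object that holds its "name" and its "arguments", one argument or row to a line. send_rows: Moves the arm, as the interface text tells. Its arguments: {"type":"object","properties":{"moves":{"type":"array"}},"required":["moves"]}

```bash
mkdir -p pics; python3 - <<'E'
from bench import bot, viewer
import cv2
for n in ("top","side"):
    cv2.imwrite(f"pics/{n}0.png",viewer.read_camera(n)[:,:,::-1])
    c=viewer.get_calibration(n);print(n,c)
s=bot.observe();print(s)
E
```

```text
top {'camera_matrix': array([[411.37319517,   0.        , 281.67121097],
       [  0.        , 411.37319517, 212.96566648],
       [  0.        ,   0.        ,   1.        ]]), 'distortion': array([0.00827134, 0.        , 0.        , 0.        , 0.        ]), 'xyz': array([ 0.35747885, -0.02271466,  0.95975821]), 'rotation': array([ 0.05950497, -0.70274177,  0.70487297, -0.07594245])}
side {'camera_matrix': array([[530.88225078,   0.        , 279.50695402],
       [  0.        , 530.88225078, 206.54622149],
       [  0.        ,   0.        ,   1.        ]]), 'distortion': array([-0.13748021,  0.        ,  0.        ,  0.        ,  0.        ]), 'xyz': array([ 0.51978472, -1.06322251,  0.60917009]), 'rotation': array([-0.51708504,  0.8557994 ,  0.01356847,  0.00680796])}
{'t': 0.1, 'joint_positions': array([-1.24630626e+00,  3.79323021e-01,  1.73471354e+00, -7.74978417e-06,
        1.02847682e+00, -3.33206394e-02]), 'joint_vel': array([-0.0023781 , -0.00047752, -0.00066809,  0.0009916 , -0.00013105,
       -0.00072043]), 'joint_efforts': array([-1.17016402e-04, -7.65035319e+01, -4.35295236e+01,  6.52005966e-02,
        3.98677262e-02, -3.01126965e-05]), 'ee_pos': array([ 0.24503424, -0.65536909,  0.23538136]), 'tcp_rot': array([-4.55013810e-04,  9.84038617e-01,  1.77954457e-01, -7.00685162e-05]), 'force': array([-1.13230326, -0.44626686,  0.62218486]), 'ft_torque': array([-0.0114077 ,  0.02193517, -0.00162947]), 'finger_force': 0.0, 'grip_width': 0.0911516273620044}
```

View pics/top0.png

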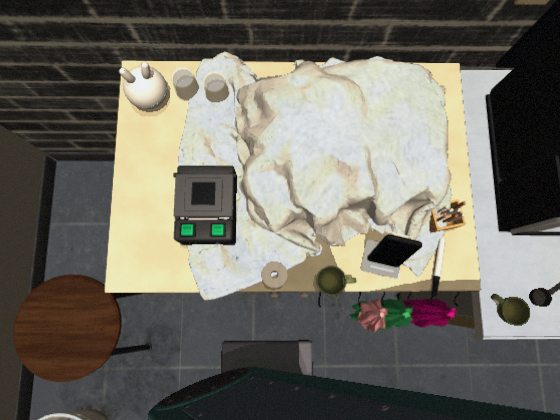

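View pics/side0.png

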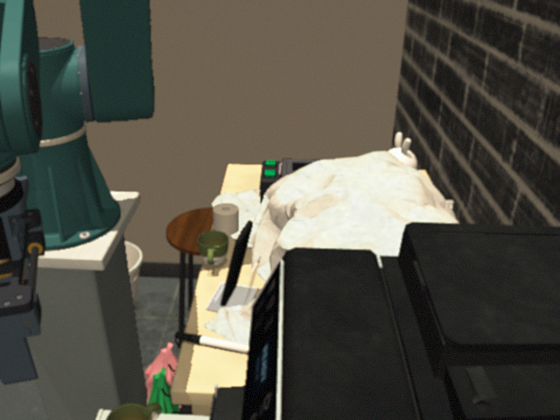

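The top view shows the printer at about (205,205), with the green keys at (187,230) and (216,230) and the front edge toward the robot. The roll is at (274,274), the mug at (332,280) and the handset at (392,253). There's a cloth heap to the right of the printer.

```bash
cat > h.py <<'E'
from bench import bot, viewer
import cv2, numpy as np
from scipy.spatial.transform import Rotation as R
def rot(c):
    q=np.asarray(c['rotation']); return R.from_quat(q[[1,2,3,0]]).as_matrix() if q.size==4 else q
def px2w(c,p,z):
    u=cv2.undistortPoints(np.float64([[p]]),c['camera_matrix'],c['distortion'])[0,0]
    d=rot(c)@np.array([*u,1]); o=np.asarray(c['xyz']); return o+d*(z-o[2])/d[2]
def w2px(c,P):
    M=rot(c).T; rv=cv2.Rodrigues(M)[0]; return cv2.projectPoints(np.float64(P).reshape(-1,1,3),rv,-M@c['xyz'],c['camera_matrix'],c['distortion'])[0][:,0]
def greens(im,amin=40):
    h=cv2.cvtColor(im,cv2.COLOR_RGB2HSV); m=cv2.inRange(h,(50,150,90),(85,255,255))
    n,l,s,c=cv2.connectedComponentsWithStats(m); return [(s[i],c[i]) for i in range(1,n) if s[i][4]>amin]
E
python3 - <<'E'
from h import *
im=viewer.read_camera("top");c=viewer.get_calibration("top")
for s,p in greens(im):print(s,p,px2w(c,p,.096))
for p,z in [((274,274),.058),((332,280),.055),((392,253),.1),((176,165),.09),((236,166),.09),((174,243),.088),((235,243),.088),((123,62),0),((106,291),0),((480,290),0),((310,250),.0),((300,90),0.1),((250,130),.05)]:print(p,px2w(c,p,z).round(3))
E
```

```text
[181 224  12  12 140] [186.57857143 229.49285714] [0.489876   0.15762158 0.096     ]
[212 224  12  12 140] [217.42142857 229.42857143] [0.48989258 0.09277306 0.096     ]
(274, 274) [ 0.398 -0.027  0.058]
(332, 280) [ 0.384 -0.153  0.055]
(392, 253) [ 0.439 -0.275  0.1  ]
(176, 165) [0.634 0.187 0.09 ]
(236, 166) [0.632 0.056 0.09 ]
(174, 243) [0.462 0.185 0.088]
(235, 243) [0.462 0.056 0.088]
(123, 62) [0.933 0.354 0.   ]
(106, 291) [0.364 0.354 0.   ]
(480, 290) [ 0.362 -0.504  0.   ]
(310, 250) [ 0.456 -0.111  0.   ]
(300, 90) [ 0.808 -0.086  0.1  ]
(250, 130) [0.732 0.029 0.05 ]
```

Emit:
{"name": "send_rows", "arguments": {
  "moves": [
    [-1,0.5,0.8,0.25,0,0,-0.228],
    [-1,0.5,0.8,0.25,0,0,-0.228],
    [-1,0.5,0.8,0.25,0,0,-0.228],
    [-1,0.5,0.8,0.25,0,0,-0.228],
    [-1,0.5,0.8,0.25,0,0,-0.228]
  ]
}}

```text
t: 0.78
ee_pos: [0.3961, -0.4136, 0.3116]
tcp_rot: [0.0, 1.0, 0.0, 0.0]
force: [0.8, 0.9, 0.0]
grip_width: 0.0914
finger_force: 0.0
```

Emit:
{"name": "send_rows", "arguments": {
  "moves": [
    [-0.11,0.25,0.95,0,0,0,0],
    [-0.11,0.25,0.95,0,0,0,0],
    [-0.11,0.25,0.95,0,0,0,0],
    [-0.11,0.25,0.95,0,0,0,0],
    [-0.11,0.25,0.95,0,0,0,0]
  ]
}}

```text
t: 1.4
ee_pos: [0.4702, -0.1284, 0.311]
tcp_rot: [-0.0, 1.0, 0.0, 0.0]
force: [-0.1, -0.1, 0.4]
grip_width: 0.0509
finger_force: 0.0
```

Emit:
{"name": "send_rows", "arguments": {
  "moves": [
    [-0.11,0.063,0.845,0,0,0,0],
    [-0.11,0.063,0.845,0,0,0,0],
    [-0.11,0.063,0.845,0,0,0,0],
    [-0.11,0.063,0.845,0,0,0,0],
    [-0.11,0.063,0.845,0,0,0,0]
  ]
}}

```text
t: 2.02
ee_pos: [0.4888, 0.126, 0.3108]
tcp_rot: [-0.0, 1.0, 0.002, -0.0]
force: [0.6, -0.2, -0.4]
grip_width: 0.0506
finger_force: 0.0
```

Emit:
{"name": "send_rows", "arguments": {
  "moves": [
    [-0.11,0,0,-0.4,0,0,0],
    [-0.11,0,0,-0.4,0,0,0],
    [-0.11,0,0,-0.4,0,0,0],
    [-0.11,0,0,-0.4,0,0,0]
  ]
}}

```text
t: 2.52
ee_pos: [0.4901, 0.1226, 0.1928]
tcp_rot: [-0.0, 1.0, -0.0, 0.001]
force: [0.7, 0.5, 0.4]
grip_width: 0.0506
finger_force: 0.0
```

```bash
python3 - <<'E'
from h import *
c=viewer.get_calibration("wrist");im=viewer.read_camera("wrist")
s=bot.observe();print(s['ee_pos'],s['tcp_rot'],s['grip_width'],s['t'])
for b,p in greens(im):print(b,p,px2w(c,p,.096))
c2=viewer.get_calibration("top")
cv2.imwrite("pics/w1.png",im[:,:,::-1])
E
```

```text
[0.49048307 0.12270882 0.19335228] [-2.84746917e-04  9.99998783e-01 -4.45393178e-04  1.46764052e-03] 0.051120585293700796 2.575
```

View pics/w1.png

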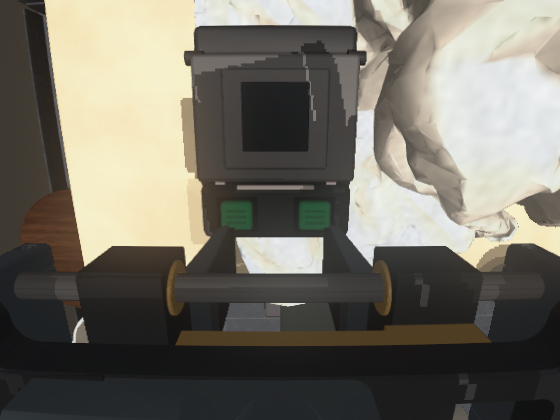

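The wrist view shows the keys in shade at (237,215) and (314,215), with the fingertips just in front of and above them. The cover is shut behind.

```bash
python3 - <<'E'
from h import *
c=viewer.get_calibration("wrist");im=viewer.read_camera("wrist")
h=cv2.cvtColor(im,cv2.COLOR_RGB2HSV);m=cv2.inRange(h,(50,100,40),(90,255,255))
n,l,s,cc=cv2.connectedComponentsWithStats(m)
for i in range(1,n):
  if s[i][4]>100: print(s[i],cc[i],px2w(c,cc[i],.096))
tz=.1933-.022
print(w2px(c,[[.490,.1227+.032,tz],[.490,.1227-.032,tz]]))
E
```

```text
[229 202  23  27 412] [242.64320388 214.37378641] [0.49178038 0.15201842 0.096     ]
[299 202  31  28 747] [313.72155288 214.70414993] [0.49147159 0.09443256 0.096     ]
[[223.82805927 253.0658706 ]
 [333.72431168 253.02216611]]
```

Emit:
{"name": "send_rows", "arguments": {
  "moves": [
    [-0.11,0,0.007,-0.09,0,0,0],
    [-0.11,0,0.007,-0.19,0,0,0],
    [-0.11,0,0.007,-0.225,0,0,0],
    [-0.11,0,0.007,-0.225,0,0,0]
  ]
}}

```text
t: 3.12
ee_pos: [0.4895, 0.1249, 0.1242]
tcp_rot: [-0.0, 1.0, -0.0, 0.0]
force: [-0.1, -0.6, 0.1]
grip_width: 0.0508
finger_force: 0.0
```

Emit:
{"name": "send_rows", "arguments": {
  "moves": [
    [-0.11,0,0,-0.02,0,0,0],
    [-0.11,0,0,-0.035,0,0,0],
    [-0.11,0,0,-0.04,0,0,0],
    [-0.11,0,0,-0.04,0,0,0]
  ]
}}

```text
t: 3.62
ee_pos: [0.4902, 0.1251, 0.1131]
tcp_rot: [-0.0, 1.0, -0.0, 0.001]
force: [-5.3, -2.1, 22.8]
grip_width: 0.0507
finger_force: 11.9
```

```bash
python3 - <<'E'
from h import *
im=viewer.read_camera("wrist");cv2.imwrite("pics/w2.png",im[:,:,::-1])
s=bot.observe();print(s['ee_pos'],s['force'],s['ft_torque'],s['t'])
E
```

```text
[0.49020181 0.12513812 0.11306259] [-5.53343531 -1.23878767 23.48957588] [-0.27843732  1.06055443 -0.0427595 ] 3.675
```

View pics/w2.png

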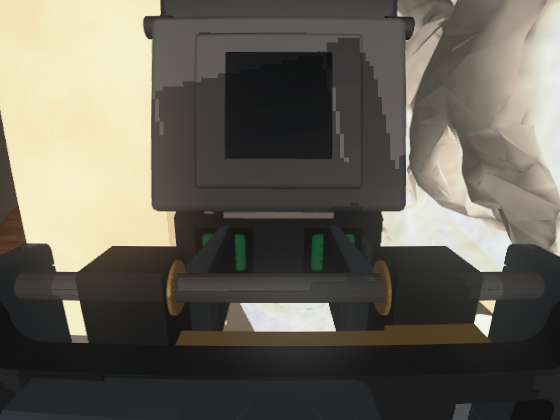

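Both fingertips are on the keys at (222,252) and (335,252), and the cover's front edge at row 208 is already rising. I'll keep holding.

Emit:
{"name": "send_rows", "arguments": {
  "moves": [
    [-0.11,0,0,0,0,0,0],
    [-0.11,0,0,0,0,0,0],
    [-0.11,0,0,0,0,0,0],
    [-0.11,0,0,0,0,0,0],
    [-0.11,0,0,0,0,0,0]
  ]
}}

```text
t: 4.3
ee_pos: [0.4902, 0.1251, 0.1131]
tcp_rot: [-0.0, 1.0, -0.0, 0.001]
force: [-5.0, -1.2, 23.5]
grip_width: 0.0507
finger_force: 11.7
```

Emit:
{"name": "send_rows", "arguments": {
  "moves": [
    [-0.11,0,0,0,0,0,0],
    [-0.11,0,0,0,0,0,0],
    [-0.11,0,0,0,0,0,0],
    [-0.11,0,0,0,0,0,0],
    [-0.11,0,0,0,0,0,0]
  ]
}}

```text
t: 4.92
ee_pos: [0.4902, 0.1251, 0.1131]
tcp_rot: [-0.0, 1.0, -0.0, 0.001]
force: [-4.3, -1.5, 23.4]
grip_width: 0.051
finger_force: 11.7
```

Emit:
{"name": "send_rows", "arguments": {
  "moves": [
    [-0.11,0,0,0,0,0,0],
    [-0.11,0,0,0,0,0,0],
    [-0.11,0,0,0,0,0,0]
  ]
}}

```text
t: 5.3
ee_pos: [0.4902, 0.1251, 0.1131]
tcp_rot: [-0.0, 1.0, -0.0, 0.001]
force: [-5.7, -1.1, 23.6]
grip_width: 0.0505
finger_force: 11.7
```

```bash
python3 - <<'E'
from h import *
im=viewer.read_camera("wrist");cv2.imwrite("pics/w3.png",im[:,:,::-1])
c=viewer.get_calibration("wrist")
s=bot.observe();print(s['ee_pos'],s['force'],s['t'])
for a in (.4,.6,.76,.9):
  th=a+np.arctan2(4,94);x=.552+.06-.094*np.cos(th);z=.086+.094*np.sin(th)
  print(a,x,z,w2px(c,[[x,.125+.063,z],[x,.125-.063,z]]).round().tolist())
E
```

```text
[0.4901748  0.12514791 0.11305831] [-5.21791511 -1.12228173 22.64962422] 5.35
0.4 0.5270548134207134 0.12625313996460608 [[138.0, 206.0], [420.0, 206.0]]
0.6 0.536745126064321 0.1423267605044445 [[118.0, 193.0], [440.0, 193.0]]
0.76 0.5466802137116626 0.15359678630856585 [[99.0, 172.0], [459.0, 172.0]]
0.9 0.5567519688495356 0.1620503455218798 [[80.0, 144.0], [478.0, 144.0]]
```

View pics/w3.png

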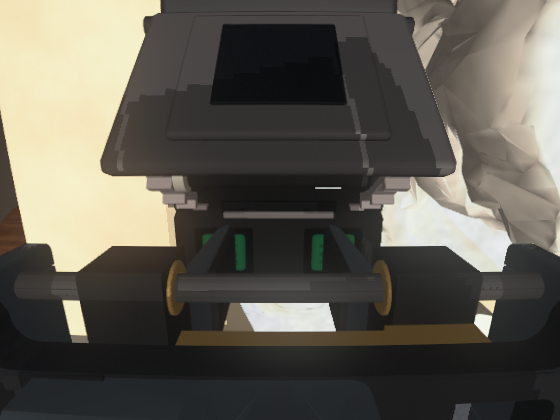

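The cover edge is at row 172, columns 100–455, which matches 0.76 rad. Next I let go, and I'll check the camera offset and the heap's clearance against the side view.

Emit:
{"name": "send_rows", "arguments": {
  "moves": [
    [-0.11,0,0,0.03,0,0,0],
    [-0.11,0,0,0.06,0,0,0],
    [-0.11,-0.1,0,0.15,0,0,0],
    [-0.11,-0.15,0,0.2,0,0,0],
    [-0.11,-0.15,0,0.2,0,0,0]
  ]
}}

```text
t: 5.98
ee_pos: [0.444, 0.125, 0.1724]
tcp_rot: [-0.0, 1.0, -0.0, 0.001]
force: [0.0, 0.0, 0.5]
grip_width: 0.0507
finger_force: 0.0
```

```bash
python3 - <<'E'
from h import *
c=viewer.get_calibration("wrist");print(c['xyz'],bot.observe()['ee_pos'])
c=viewer.get_calibration("side")
for x in (.5,.55,.6,.65):
  print(x,w2px(c,[[x,.036,.19],[x,.06,.09],[x,.036,.15]]).round().tolist())
im=viewer.read_camera("side");cv2.imwrite("pics/s3.png",cv2.resize(im[100:250,180:440,::-1],None,fx=3,fy=3))
E
```

```text
[0.51624458 0.12493078 0.32099461] [0.4439796  0.12503699 0.17243589]
0.5 [[274.0, 143.0], [273.0, 179.0], [273.0, 159.0]]
0.55 [[296.0, 143.0], [295.0, 180.0], [296.0, 160.0]]
0.6 [[319.0, 144.0], [316.0, 181.0], [318.0, 161.0]]
0.65 [[342.0, 145.0], [337.0, 181.0], [340.0, 162.0]]
```

View pics/s3.png

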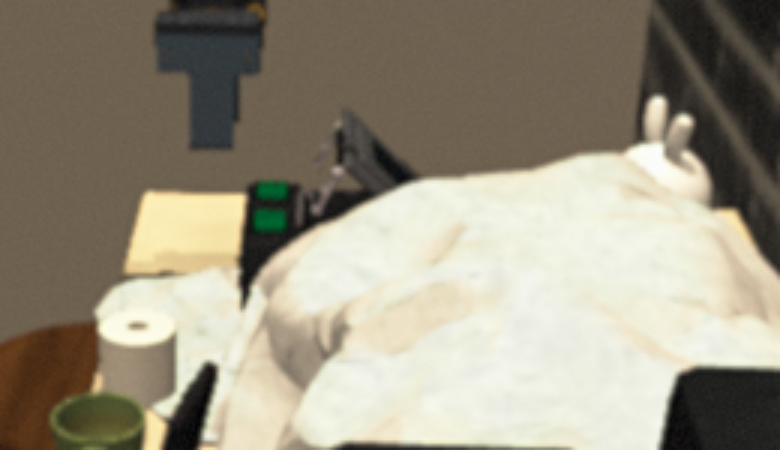

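The side view shows the cover standing half open at about crop (345,115) with the keys up and the gripper clear. The heap crest stays below the gripper body's path. I'll tilt the fingers forward and approach the underside of the cover edge.

Emit:
{"name": "send_rows", "arguments": {
  "moves": [
    [-0.11,0.05,0,0,0,-0.11,0],
    [-0.11,0.1,0,0,0,-0.22,0],
    [-0.11,0.15,0,-0.05,0,-0.333,0],
    [-0.11,0.15,0,-0.09,0,-0.333,0],
    [-0.11,0.15,0,-0.09,0,-0.333,0]
  ]
}}

```text
t: 6.65
ee_pos: [0.4865, 0.1366, 0.1673]
tcp_rot: [0.016, 0.97, -0.004, 0.244]
force: [-0.3, 0.5, 0.6]
grip_width: 0.0503
finger_force: 0.0
```

Emit:
{"name": "send_rows", "arguments": {
  "moves": [
    [-0.11,0,0,0,0,0,0],
    [-0.11,0,0,0,0,0,0]
  ]
}}

```text
t: 6.9
ee_pos: [0.4873, 0.1363, 0.1687]
tcp_rot: [0.015, 0.969, -0.005, 0.246]
force: [0.2, -0.9, 0.1]
grip_width: 0.0507
finger_force: 0.0
```

```bash
python3 - <<'E'
from h import *
s=bot.observe();print(s['ee_pos'],s['tcp_rot'],s['joint_positions'],s['force'])
E
```

```text
[0.48731614 0.13628293 0.1687294 ] [ 0.0154189   0.96926257 -0.00450924  0.24550354] [ 0.31299301  0.05578942  2.36880758 -0.62799125  0.30609021  2.45622912] [ 0.21064034 -0.93444475  0.10588106]
```

Joint 5 is at its limit, so I'll ease the tilt.

Emit:
{"name": "send_rows", "arguments": {
  "moves": [
    [-0.11,0,0,0.05,0,0.08,0],
    [-0.11,0,0,0.05,0,0.15,0],
    [-0.11,0,0,0.02,0,0.15,0],
    [-0.11,0,0,0.02,0,0.15,0]
  ]
}}

```text
t: 7.4
ee_pos: [0.4859, 0.1357, 0.173]
tcp_rot: [0.017, 0.991, -0.003, 0.13]
force: [-0.4, -0.6, -0.9]
grip_width: 0.051
finger_force: 0.0
```

```bash
python3 - <<'E'
from h import *
s=bot.observe();print(s['ee_pos'],s['tcp_rot'],s['joint_positions'],s['force'])
E
```

```text
[0.48589988 0.13573775 0.17304326] [ 0.01670795  0.99136024 -0.00273994  0.13007003] [ 0.27658012  0.0854441   2.26893369 -0.1971168   0.55351581  2.00861442] [-0.42614721 -0.61916686 -0.89916558]
```

Emit:
{"name": "send_rows", "arguments": {
  "moves": [
    [-0.11,0.01,-0.036,-0.03,0.021,0,0.006],
    [-0.11,0.01,-0.036,-0.073,0.021,0,0.006],
    [-0.11,0.01,-0.036,-0.073,0.021,0,0.006]
  ]
}}

```text
t: 7.78
ee_pos: [0.4887, 0.1254, 0.1512]
tcp_rot: [-0.0, 0.992, -0.0, 0.129]
force: [-1.2, -0.6, -0.6]
grip_width: 0.0504
finger_force: 0.0
```

Emit:
{"name": "send_rows", "arguments": {
  "moves": [
    [-0.11,0.05,0,0,0,0,0],
    [-0.11,0.09,0,0,0,0,0],
    [-0.11,0.13,0,0,0,0,0],
    [-0.11,0.17,0,0,0,0,0],
    [-0.11,0.21,0,0,0,0,0]
  ]
}}

```text
t: 8.4
ee_pos: [0.5537, 0.1256, 0.1527]
tcp_rot: [-0.001, 0.992, -0.0, 0.13]
force: [-0.9, 0.4, -0.1]
grip_width: 0.0504
finger_force: 0.2
```

```bash
python3 - <<'E'
from h import *
a=viewer.read_camera("side")[100:250,180:440,::-1]; b=viewer.read_camera("wrist")[:,:,::-1]
cv2.imwrite("pics/s4.png",np.vstack([cv2.resize(a,(520,300)),cv2.resize(b,(400,300))[:, :].copy() if 0 else cv2.copyMakeBorder(cv2.resize(b,(400,300)),0,0,60,60,cv2.BORDER_CONSTANT)]))
E
```

```text
(no output)
```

View pics/s4.png

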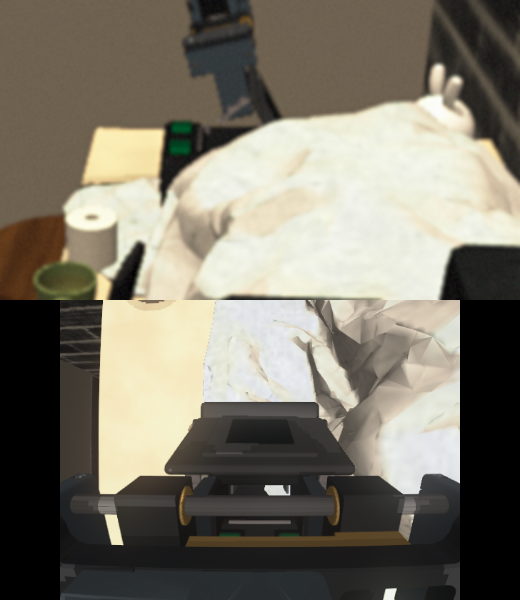

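The fingers are pushing the underside, with the cover now at about 60° (side inset (260,95)). The printer has not moved. I'll continue past upright, gently raising.

Emit:
{"name": "send_rows", "arguments": {
  "moves": [
    [-0.11,0.04,0,0.02,0,0,0],
    [-0.11,0.08,0,0.04,0,0,0],
    [-0.11,0.12,0,0.06,0,0,0],
    [-0.11,0.16,0,0.067,0,0,0],
    [-0.11,0.18,0,0.067,0,0,0]
  ]
}}

```text
t: 9.12
ee_pos: [0.6078, 0.1256, 0.173]
tcp_rot: [-0.001, 0.991, -0.0, 0.13]
force: [-0.3, -0.3, -0.3]
grip_width: 0.0508
finger_force: 0.0
```

Emit:
{"name": "send_rows", "arguments": {
  "moves": [
    [-0.11,0.015,0,0,0,0,0],
    [-0.11,0.015,0,0,0,0,0]
  ]
}}

```text
t: 9.38
ee_pos: [0.6113, 0.1256, 0.1725]
tcp_rot: [-0.001, 0.992, 0.0, 0.13]
force: [-0.2, 0.5, 0.2]
grip_width: 0.0505
finger_force: 0.0
```

```bash
python3 - <<'E'
from h import *
a=viewer.read_camera("side")[100:250,180:440,::-1]; b=viewer.read_camera("wrist")[:,:,::-1]
cv2.imwrite("pics/s5.png",np.vstack([cv2.resize(a,(520,300)),cv2.copyMakeBorder(cv2.resize(b,(400,300)),0,0,60,60,cv2.BORDER_CONSTANT)]))
E
```

```text
(no output)
```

View pics/s5.png

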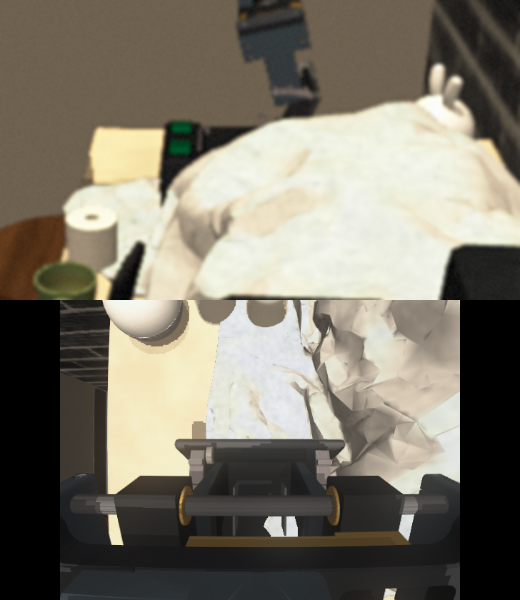

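The cover is past upright and leaning back, at side inset (308,85), with no finger contact. I'll withdraw and check it stays.

Emit:
{"name": "send_rows", "arguments": {
  "moves": [
    [-0.11,-0.05,0,0,0,0,0],
    [-0.11,-0.15,0,0.03,0,0,0],
    [-0.11,-0.3,0,0.2,0,0.05,0],
    [-0.11,-0.4,0,0.35,0,0.1,0],
    [-0.11,-0.4,0,0.4,0,0.165,0]
  ]
}}

```text
t: 10.1
ee_pos: [0.4893, 0.1258, 0.2961]
tcp_rot: [-0.001, 1.0, 0.0, 0.001]
force: [0.4, 0.4, -0.6]
grip_width: 0.0507
finger_force: 0.0
```

Emit:
{"name": "send_rows", "arguments": {
  "moves": [
    [-0.11,0,-0.5,0.1,0,0,0],
    [-0.11,0,-0.7,0.1,0,0,0],
    [-0.11,0,-0.7,0.1,0,0,0],
    [-0.11,0,-0.7,0.1,0,0,0]
  ]
}}

```text
t: 10.6
ee_pos: [0.4901, -0.0867, 0.323]
tcp_rot: [-0.001, 1.0, -0.001, 0.001]
force: [-0.3, 0.8, 0.7]
grip_width: 0.0504
finger_force: 0.0
```

```bash
python3 - <<'E'
from h import *
im=viewer.read_camera("top");c=viewer.get_calibration("top")
for s,p in greens(im):print(s,p,px2w(c,p,.096))
a=viewer.read_camera("side")[100:250,180:440,::-1]
cv2.imwrite("pics/s6.png",np.vstack([cv2.resize(a,(520,280)),cv2.resize(im[140:300,100:440,::-1],(520,245))]))
for a_ in (1.57,1.75,1.92):
  th=a_+.04;print(a_,w2px(c,[[.612-.094*np.cos(th),.125+s*.063,.086+.094*np.sin(th)] for s in(1,-1)]).round().tolist(),
   w2px(viewer.get_calibration("side"),[[.612-.094*np.cos(th),.125-.063,.086+.094*np.sin(th)]]).round().tolist())
s=bot.observe();print(s['t'],s['ee_pos'],s['force'])
E
```

```text
[181 224  12  12 140] [186.57857143 229.49285714] [0.489876   0.15762158 0.096     ]
[212 224  12  12 142] [217.42253521 229.5       ] [0.48973988 0.09276698 0.096     ]
[401 308  11  17  90] [406.83333333 316.85555556] [ 0.30801558 -0.29894693  0.096     ]
1.57 [[165.0, 160.0], [229.0, 160.0]] [[325.0, 144.0]]
1.75 [[165.0, 152.0], [229.0, 152.0]] [[332.0, 146.0]]
1.92 [[166.0, 146.0], [230.0, 146.0]] [[339.0, 148.0]]
10.7 [ 0.49038694 -0.08610511  0.32278683] [-0.40739158 -0.08179272 -0.78386214]
```

View pics/s6.png

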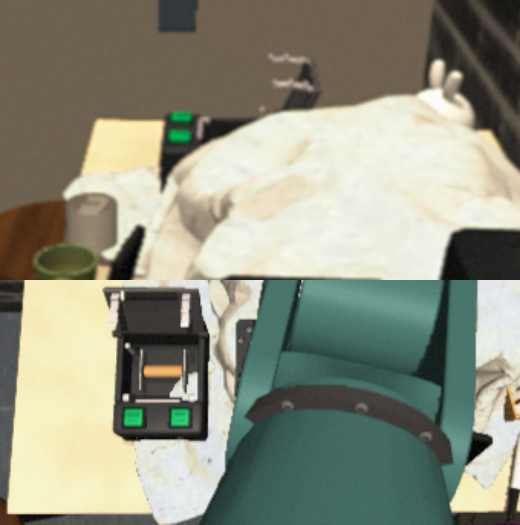

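The cover edge is at top-view row 146 or so, which matches the 1.92 stop. The keys are up and at the same pixels as before, so the printer hasn't moved and the arm is clear.

```bash
python3 -c "
from bench import bot
print(bot.finish_job())"
```

```text
the job is handed in; nothing more can be done
None
```

Job handed in at about 10.7 s of the 45 s: both keys were held down until the cover stood about half open, then the fingers pushed it back to its stop; the final pictures show it fully open, the printer unmoved and the arm clear, and I did not measure the roll, mug and handset again but felt no contact with them.

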